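Unstack the clean vial trays into their docking nests

ROBOT

A 6-joint arm with a two-finger parallel gripper is mounted at the origin on the work surface. World frame = base frame: x ahead of the robot, y to its left, z up, the work surface at z = 0. Lengths are in m, angles in degrees, forces in N, time in s.
With the tool pointing down it reaches from about 0.25 to 0.725 m from the base axis. Payload 9.7 kg.
Tool frame: the origin (TCP) lies between the finger pads; the fingertips stand 11 mm ahead of it and the grasp point (between the pads) lies 8 mm behind it; z points along the fingers, x is the direction in which the jaws open and shut, and the axes are right-handed (so a half turn about z gives the same grasp; the last joint's range is limited). The gripper opens to 85 mm and grips with 20 to 120 N. Pads are 22 mm wide; open, the fingers measure 114 mm over their backs; the gripper's body (76 mm by 85 mm) begins 54 mm behind the grasp point. The pads swing forward as they close: fully open they stand 13 mm farther back than shut.
Start: joints at [74.37, 4.979, 10.078, 95.1, 0, 90], TCP at [0.148, 0.53, 0.242] pointing down, gripper open.
Joint ranges: [-179.16, 179.16], [-48.56, 103.87], [-65.8, 70.77], [-126.05, 130.52], [-82.76, 87.17], [-180, 180]. Speed limits (degrees/s): [127.2, 127.2, 147.25, 180, 180, 180].

INTERFACE

Orientations are given as [roll, pitch, yaw] about the fixed x, y, z axes, in that order (R = Rz(yaw) Ry(pitch) Rx(roll)).
In Python, from workcell import get_obs, camera, job_done gives the robot as it stands.
- The arm moves only by the tool arm_command, never from a script. Its argument "increments" is a list of rows, each a list of 2 entries, a list of its own where there are three numbers: the shift along the tool's x, y, z in units of 25 mm (1.0 is 25 mm), then the turn about the tool's z in units of 6 degrees (1.0 is 6 degrees). In form: [[[dx, dy, dz], roll], ...]. A call has 1 to 5 rows; each row is the pose to reach, as a shift and turn from the pose measured when the call began, along the tool's axes at that moment; what a row does not reach only later rows make up. A row lasts 1/10 s, in which the tool goes at most 50 mm and 8.59 degrees, less where a joint would pass 70% of its speed; a pose out of reach is approached as far as the arm can. A call with a gripper value outside its range is refused whole. "claw" is the closure, from -1 (fully open) to 1 (shut), so that 0 is half open, set as the call begins (left out, the last holds). The fingers move at their own pace and stop on an object; "force" is the grip in N (left out, the last holds). Time passes only in rows, so rows that repeat a pose let the fingers close. It gives the time, the measured TCP pose, the force and the opening at its end, in the units of the state.
- get_obs(): the state, without advancing time (a new reading comes with each control period).
- camera(name): name is "scene" or "top"; returns a dict with "frame" (400x640x3 uint8, red, green, blue), "range_z" (400x640 float32, m along the optical axis (not along the pixel's ray), 0 where there is no reading), "K" (3x3 intrinsics, pixels), "R" (3x3) and "t" (3): a world point X has camera coordinates R X + t. Camera axes: x right, y down, z forward; pixel columns grow to the right and rows downward; lengths in m; the calibration is good to about 2 mm. A picture is of the moment at which its call begins.
- job_done(): hands the job in, once; it reports no verdict.
The state is a dict: "time": time; "q": joint angles; "qd": joint speeds; "joint_efforts": joint torques, N m; "ee_pos": TCP position; "tcp_rot": TCP orientation; "wrist_force": force on the tool from outside, world axes, zero at the start; "torque": the same for the moment, N m; "opening": finger opening in m.
Only numpy, scipy, OpenCV 4.12 (cv2) and the standard library are available. Lean on these libraries where they do the work, as an engineer would, in place of code of your own. Each camera call takes 0.05 s, during which the arm holds its last target.

TASK

The four clean vial trays of the analyser are stacked on the bench. Take the stack apart and set each tray down, without dropping it, in the docking nest whose recess has its shape, upright and flat on the nest's floor inside the rim. Leave the small amber bottle and the glass beaker standing where they are.

Things in the scene. Friction and masses are not known exactly. Their poses are not given: they have to be found in the camera images.
- bar_tray_c (a point): White plastic vial tray, 36 mm tall, flat grey top with a white border and small white-ringed black well mouths, thin grey band round the side. Narrow bar, 22 mm (its x) by 46 mm (its y), one row of 3 wells, about 40 g. At the start it is the top of the stack. This point is its centre, 18 mm above its underside; z up. Grip it across its 22 mm width.
- round_tray_c (a point): White plastic vial tray, 36 mm tall, flat grey top with a white border and small white-ringed black well mouths, thin grey band round the side. Round, 50 mm in diameter, 6 wells in a ring, about 60 g. At the start it lies under the bar tray. This point is its centre, 18 mm above its underside; z up. Grip it across any diameter.
- square_tray_c (a point): White plastic vial tray, 36 mm tall, flat grey top with a white border and small white-ringed black well mouths, thin grey band round the side. Square, 62 by 62 mm, 3 x 3 wells, about 100 g. At the start it lies under the round tray. This point is its centre, 18 mm above its underside; z up. Grip it across x or y.
- long_tray_c (a point): White plastic vial tray, 36 mm tall, flat grey top with a white border and small white-ringed black well mouths, thin grey band round the side. Long rectangle, 68 mm (its x) by 120 mm (its y), 3 x 6 wells, about 150 g. At the start it is the bottom of the stack, on the bench. This point is its centre, 18 mm above its underside; z up. Grip it across its 68 mm width.
- bar_nest_floor (a point): Docking nest for the bar tray, fixed to the bench: aluminium floor inside a low black rim. Recess 38 mm (x) by 62 mm (y); the rim is 6 mm wide and stands 4 mm above the floor. This point is the centre of the floor's top face, 4 mm above the bench; z up. The bar tray's y goes along the nest's y, either way round.
- round_nest_floor (a point): Docking nest for the round tray, fixed to the bench: aluminium floor inside a low black rim. Recess 66 mm in diameter; the rim is 6 mm wide and stands 4 mm above the floor. This point is the centre of the floor's top face, 4 mm above the bench; z up. Any yaw of the tray will do.
- square_nest_floor (a point): Docking nest for the square tray, fixed to the bench: aluminium floor inside a low black rim. Recess 78 by 78 mm; the rim is 6 mm wide and stands 4 mm above the floor. This point is the centre of the floor's top face, 4 mm above the bench; z up. The tray's sides go along the nest's sides, any quarter turn.
- long_nest_floor (a point): Docking nest for the long tray, fixed to the bench: aluminium floor inside a low black rim. Recess 84 mm (x) by 136 mm (y); the rim is 6 mm wide and stands 4 mm above the floor. This point is the centre of the floor's top face, 4 mm above the bench; z up. The long tray's y goes along the nest's y, either way round.
- amber_bottle: Small amber glass bottle with a white cap, 36 mm in diameter, 65 mm tall, beyond the stack; origin at the centre of its underside. It is loose, stands on the bench and must stay where it is.
- beaker: Small empty glass beaker, 50 mm across, 58 mm tall, beyond the stack; origin at the centre of its underside. It is loose, stands on the bench and must stay where it is.
Things that resemble listed ones, but are neither listed nor needed, are in the scene too. What is shaped like the part that bears square_nest_floor but blue or red is not meant.

How it is judged (in metres and radians):
At the end, for the whole second after the job is handed in: Each of the four trays rests upright on the floor of its own nest (long in long, square in square, round in round, bar in bar): centre within 14 mm of the nest's centre horizontally, underside within about 2 mm of the floor, tilted less than 0.06 rad, and at rest (horizontal distance between long_tray_c and long_nest_floor below 0.014 m and z of long_tray_c in the frame of long_nest_floor between 0.015 and 0.02 m and angle between each of long_tray_c, square_tray_c, round_tray_c, bar_tray_c's own z axis and vertical below 0.06 rad and linear speed of each of long_tray, square_tray, round_tray, bar_tray below 0.02 m/s and angular speed of each of long_tray, square_tray, round_tray, bar_tray below 0.2 rad/s and horizontal distance between square_tray_c and square_nest_floor below 0.014 m and z of square_tray_c in the frame of square_nest_floor between 0.015 and 0.02 m and horizontal distance between round_tray_c and round_nest_floor below 0.014 m and z of round_tray_c in the frame of round_nest_floor between 0.015 and 0.02 m and horizontal distance between bar_tray_c and bar_nest_floor below 0.014 m and z of bar_tray_c in the frame of bar_nest_floor between 0.015 and 0.02 m); the robot touches nothing.
It fails at once if the amber bottle is pushed more than 25 mm or knocked over (distance of amber_bottle from where it was at the start of the episode above 0.025 m or angle between amber_bottle's own z axis and vertical above 0.5 rad).
It fails at once if the beaker is pushed more than 25 mm or knocked over (distance of beaker from where it was at the start of the episode above 0.025 m or angle between beaker's own z axis and vertical above 0.5 rad).
It fails at once if a tray is dropped (falls freely by more than about 30 mm) or thrown ((contact force between the fingers and long_tray below 0.01 N and linear speed of long_tray above 0.77 m/s) or (contact force between the fingers and square_tray below 0.01 N and linear speed of square_tray above 0.77 m/s) or (contact force between the fingers and round_tray below 0.01 N and linear speed of round_tray above 0.77 m/s) or (contact force between the fingers and bar_tray below 0.01 N and linear speed of bar_tray above 0.77 m/s)).
It also fails if it takes over 106 s, if anything falls off the work surface, if the arm or the gripper's body presses on something with over 40 N, if the wrist force passes 120 N, or if a joint passes its speed limit or range.

## Working session

There is one attempt and no reset: what is moved stays moved. The work goes in short steps, Python scripts to look and compute and a tool call to move; the robot and the scene stay as the last step left them, time stands still between calls to the robot, and variables do not carry over. Pictures are saved under pics/ and viewed, and the job is handed in when it is done.

Besides the shell and the picture viewer there is one more tool, called after ">>>" as name([rows], argument=value, ...), one row to a line, values as JSON. arm_command: Moves the arm, as the interface text tells. Its arguments: {"type":"object","properties":{"increments":{"type":"array"},"claw":{"type":"number"},"force":{"type":"number"}},"required":["increments"]}

```bash
mkdir -p pics; ls
python3 - <<'E'
from workcell import get_obs, camera
import cv2,numpy as np
print(get_obs())
for n in ["scene","top"]:
    c=camera(n); cv2.imwrite(f"pics/{n}0.png",c["frame"][:,:,::-1]); np.savez(f"{n}0.npz",**c)
    print(n,c["K"],c["R"],c["t"])
E
```

```text
pics
{'time': 0.0, 'q': array([ 7.43678372e+01,  5.01133632e+00,  1.00337543e+01,  9.51000077e+01,
       -1.08500055e-03,  8.99974543e+01]), 'qd': array([ 0.01850058, -0.02273214, -0.0747043 ,  0.00911695,  0.06828197,
        0.00200618]), 'joint_efforts': array([ 2.57096413e-03, -5.20392823e+01,  4.64797354e+01,  1.64259440e-02,
        1.14539894e-04, -1.57554030e-05]), 'ee_pos': array([0.14814846, 0.52944126, 0.24157453]), 'tcp_rot': array([1.79998918e+02, 7.75897467e-02, 7.43703829e+01]), 'wrist_force': array([0.28043578, 0.51811955, 0.15042148]), 'torque': array([ 0.01855784, -0.04544667,  0.01341936]), 'opening': 0.0856449379809473}
scene [[437.07252092   0.         316.3317588 ]
 [  0.         437.07252092 202.15933224]
 [  0.           0.           1.        ]] [[-0.82658882  0.56266201  0.01274333]
 [ 0.34103633  0.51876077 -0.78395248]
 [-0.44771101 -0.64366041 -0.62069004]] [ 0.39177612 -0.13812591  1.4757726 ]
top [[394.93427777   0.         318.42326059]
 [  0.         394.93427777 189.97229154]
 [  0.           0.           1.        ]] [[-0.02124743 -0.99976488  0.00432875]
 [-0.98999005  0.02043504 -0.13964997]
 [ 0.13952868 -0.00725262 -0.99019147]] [0.05733355 0.55124664 0.95054961]
```

View pics/scene0.png

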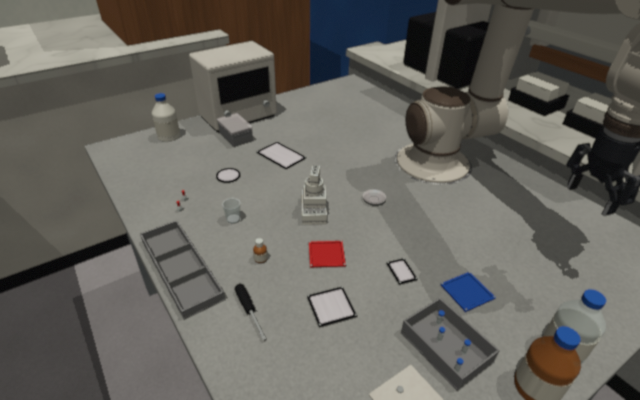

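View pics/top0.png

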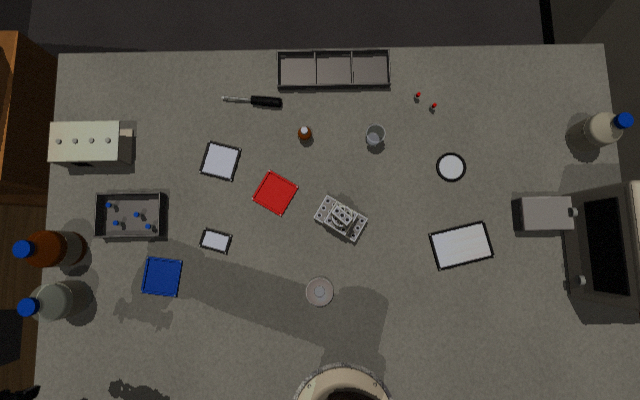

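Both views show the stack at top (341,218). The nests in the top view are square (220,160), bar (215,240), round (451,167) and long (461,245). The bottle is at (305,134) and the beaker at (375,135). Next I'll measure them.

```bash
cat > h.py <<'E'
import cv2,numpy as np
def cast(c,uv,z):
    uv=np.atleast_2d(np.asarray(uv,float))
    d=np.c_[uv,np.ones(len(uv))]@np.linalg.inv(c["K"]).T@c["R"]
    o=-c["R"].T@c["t"]
    s=(z-o[2])/d[:,2]
    return o+s[:,None]*d
def cloud(c):
    h,w=c["range_z"].shape
    u,v=np.meshgrid(np.arange(w),np.arange(h))
    p=np.stack([u,v,np.ones_like(u)],-1)@np.linalg.inv(c["K"]).T*c["range_z"][...,None]
    P=(p-c["t"])@c["R"]; P[c["range_z"]<=0]=np.nan
    return P
def rect(pts):
    (cx,cy),(w,h),a=cv2.minAreaRect((pts[:,:2]*1000).astype(np.float32))
    if w>h: w,h,a=h,w,a+90   # a = angle of the SHORT side (world)
    return f"c=({cx:.1f},{cy:.1f}) short={w:.1f} long={h:.1f} short-axis ang={(a+90)%180-90:.1f}"
E
cat > m.py <<'E'
from h import *
T=dict(np.load("top0.npz"));S=dict(np.load("scene0.npz"))
g=cv2.cvtColor(T["frame"],cv2.COLOR_RGB2GRAY)
for n,(u,v) in dict(square=(220,160),bar=(215,240),round=(451,167),long=(461,245)).items():
    m=(g>150).astype(np.uint8)
    k,l=cv2.connectedComponents(m); cc=(l==l[v,u]).astype(np.uint8)
    ct=max(cv2.findContours(cc,cv2.RETR_EXTERNAL,cv2.CHAIN_APPROX_NONE)[0],key=cv2.contourArea)[:,0]
    print(n,rect(cast(T,ct,0.004)))
P=cloud(T);z=P[...,2]
for n,(lo,hi) in dict(bench=(-.01,.01),long=(.03,.042),square=(.066,.078),round=(.102,.114),bar=(.136,.15)).items():
    m=(z>lo)&(z<hi); w=np.zeros_like(m); w[180:255,300:385]=1
    q=P[m&w]; print(n,len(q),np.nanmedian(z[m&w]), rect(q) if n!="bench" else "")
for n,(u,v) in dict(bottle=(305,134),beaker=(375,135),disc=(319,292)).items():
    w=P[v-15:v+16,u-15:u+16].reshape(-1,3); w=w[w[:,2]>.012]; print(n,rect(w),w[:,2].max())
E
python3 m.py
python3 - <<'E'
import cv2
a=cv2.imread("pics/top0.png")[180:260,295:390];b=cv2.imread("pics/scene0.png")[155:230,270:360]
cv2.imwrite("pics/crop.png",cv2.hconcat([cv2.resize(a,(400,400),interpolation=2),cv2.resize(b,(400,400),interpolation=2)]))
E
```

```text
square c=(640.7,301.9) short=72.6 long=74.2 short-axis ang=-16.0
bar c=(433.2,311.2) short=33.3 long=57.9 short-axis ang=-16.9
round c=(612.1,-302.9) short=56.5 long=57.7 short-axis ang=-3.7
long c=(408.7,-314.5) short=79.3 long=132.7 short-axis ang=12.4
bench 5019 0.0009487729580526231 
long 625 0.037120609309414174 c=(483.0,-6.9) short=68.4 long=120.0 short-axis ang=-31.7
square 287 0.07305483811300252 c=(481.0,-5.3) short=61.8 long=62.2 short-axis ang=56.3
round 141 0.10894431051674063 c=(481.5,-7.1) short=43.6 long=49.3 short-axis ang=47.2
bar 211 0.1449032432923807 c=(481.4,-3.8) short=22.3 long=45.7 short-axis ang=-42.2
bottle c=(700.7,78.3) short=33.1 long=33.6 short-axis ang=-4.8 0.07055440492223923
beaker c=(691.9,-99.9) short=47.7 long=48.2 short-axis ang=-22.8 0.06291281137823512
disc c=(303.2,49.5) short=64.5 long=68.2 short-axis ang=89.1 0.020883493305148597
```

View pics/crop.png

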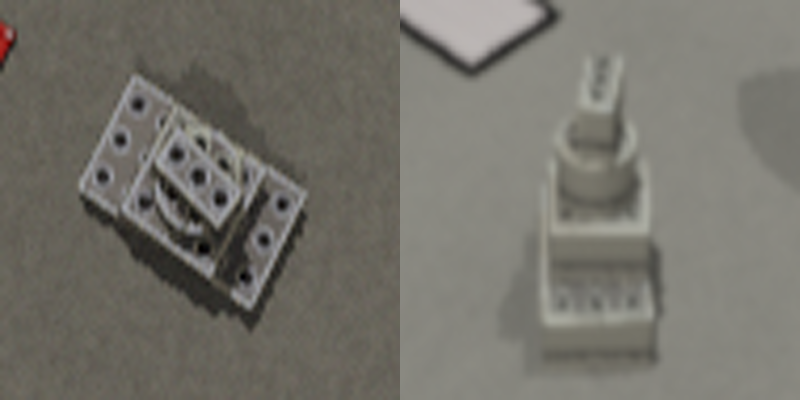

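The nests and all four tray layers are resolved, with sizes matching the spec. Next is a helper that converts targets into tool-axis units.

```bash
cat > go.py <<'E'
import sys,numpy as np
from workcell import get_obs
from scipy.spatial.transform import Rotation as Ro
o=get_obs(); p=o["ee_pos"]; R=Ro.from_euler("xyz",o["tcp_rot"],degrees=True).as_matrix()
print("t=%.2f"%o["time"],"p",np.round(p*1000,1),"rot",np.round(o["tcp_rot"],1),"q",np.round(o["q"],0),"open %.4f"%o["opening"],"F",np.round(o["wrist_force"],1))
a=list(map(float,sys.argv[1:]))
for i in range(0,len(a),4):
    x,y,z,yaw=a[i:i+4]
    d=R.T@(np.array([x,y,z])/1000-p)/.025
    t=-(((yaw-o["tcp_rot"][2])+180)%360-180)/6
    print("->",a[i:i+4],"shift",np.round(d,2),"turn %.2f"%t, "| rows needed %.1f lin %.1f rot"%(np.linalg.norm(d)/2,abs(t)*6/8.59))
E
python3 go.py 481 -4 210 138
```

```text
t=0.10 p [148.1 529.5 241.7] rot [1.80e+02 1.00e-01 7.44e+01] q [74.  5. 10. 95. -0. 90.] open 0.0855 F [-0.2  0.  -0. ]
-> [481.0, -4.0, 210.0, 138.0] shift [-16.96  18.57   1.29] turn -10.61 | rows needed 12.6 lin 7.4 rot
```

>>> arm_command([
  [[-1.1,1.2,0.1],-0.8],
  [[-2.3,2.5,0.2],-1.7],
  [[-3.5,3.8,0.3],-2.5],
  [[-4.7,5.1,0.4],-3.3],
  [[-5.9,6.4,0.5],-4.1],
], claw=-1, force=50)

```text
time: 0.6
ee_pos: [0.2629, 0.3427, 0.2289]
tcp_rot: [-180.0, 0.1, 99.2]
wrist_force: [1.2, 0.2, -0.6]
opening: 0.0854
```

```bash
python3 go.py 481 -4 210 138
```

```text
t=0.60 p [262.9 342.7 228.9] rot [-1.80e+02  1.00e-01  9.92e+01] q [ 53. -11.  -7.  94.  -0.  43.] open 0.0854 F [ 1.2  0.2 -0.6]
-> [481.0, -4.0, 210.0, 138.0] shift [-15.08   6.4    0.77] turn -6.47 | rows needed 8.2 lin 4.5 rot
```

>>> arm_command([
  [[-1.8,0.7,0.1],-1.3],
  [[-3.6,1.5,0.2],-2.6],
  [[-5.4,2.3,0.3],-3.9],
  [[-7.2,3.1,0.4],-5.2],
  [[-9.0,3.8,0.5],-6.47],
])

```text
time: 1.1
ee_pos: [0.373, 0.1687, 0.2184]
tcp_rot: [-179.9, 0.0, 134.2]
wrist_force: [0.1, 0.4, -0.9]
opening: 0.0852
```

```bash
python3 go.py 481 -4 210 138
```

```text
t=1.10 p [373.  168.7 218.4] rot [-179.9    0.   134.2] q [ 24. -15. -11.  94.  -0. -20.] open 0.0852 F [ 0.1  0.4 -0.9]
-> [481.0, -4.0, 210.0, 138.0] shift [-7.96 -1.71  0.35] turn -0.64 | rows needed 4.1 lin 0.4 rot
```

>>> arm_command([
  [[-2.0,-0.4,0.1],-0.3],
  [[-4.0,-0.8,0.2],-0.64],
  [[-6.0,-1.2,0.3],-0.64],
  [[-7.3,-1.6,0.35],-0.64],
  [[-7.96,-1.71,0.35],-0.64],
])

```text
time: 1.6
ee_pos: [0.4817, -0.0066, 0.209]
tcp_rot: [-179.9, -0.0, 137.8]
wrist_force: [-0.7, 0.6, 0.2]
opening: 0.0852
```

```bash
python3 go.py 481.3 -4 150 138 481.3 -4 130 138
```

```text
t=1.60 p [481.7  -6.6 209. ] rot [-179.9   -0.   137.8] q [ -1.  -5.  -3.  91.  -0. -49.] open 0.0852 F [-0.7  0.6  0.2]
-> [481.3, -4.0, 150.0, 138.0] shift [0.08 0.07 2.36] turn -0.03 | rows needed 1.2 lin 0.0 rot
-> [481.3, -4.0, 130.0, 138.0] shift [0.08 0.08 3.16] turn -0.03 | rows needed 1.6 lin 0.0 rot
```

>>> arm_command([
  [[0.08,0.08,0.8],0],
  [[0.08,0.08,1.6],0],
  [[0.08,0.08,2.4],0],
  [[0.08,0.08,3.0],0],
  [[0.08,0.08,3.16],0],
])

```text
time: 2.1
ee_pos: [0.4805, -0.0035, 0.1283]
tcp_rot: [-179.8, -0.1, 137.9]
wrist_force: [0.6, -0.3, -0.5]
opening: 0.0856
```

>>> arm_command([
  [[0,0,0],0],
  [[0,0,0],0],
  [[0,0,0],0],
  [[0,0,0],0],
  [[0,0,0],0],
], claw=1, force=40)

```text
time: 2.6
ee_pos: [0.4809, -0.0035, 0.129]
tcp_rot: [-179.8, -0.1, 137.9]
wrist_force: [-0.1, 0.2, 3.4]
opening: 0.0209
```

```bash
python3 go.py 481.3 -4 150 138 481.3 -4 130 138
```

```text
t=2.60 p [480.9  -3.5 129. ] rot [-1.798e+02 -1.000e-01  1.379e+02] q [ -0.  -5. -12.  83.  -0. -48.] open 0.0209 F [-0.1  0.2  3.4]
-> [481.3, -4.0, 150.0, 138.0] shift [-0.02 -0.01 -0.84] turn -0.02 | rows needed 0.4 lin 0.0 rot
-> [481.3, -4.0, 130.0, 138.0] shift [-0.03 -0.   -0.04] turn -0.02 | rows needed 0.0 lin 0.0 rot
```

>>> arm_command([
  [[0,0,0],0],
  [[0,0,-0.3],0],
  [[0,0,-0.8],0],
  [[0,0,-1.5],0],
  [[0,0,-2.2],0],
])

```text
time: 3.1
ee_pos: [0.481, -0.0034, 0.1856]
tcp_rot: [-179.8, -0.0, 137.9]
wrist_force: [0.2, 0.4, -1.2]
opening: 0.0211
```

```bash
python3 go.py 433 311 120 163
python3 - <<'E'
from workcell import camera
import cv2
c=camera("scene");cv2.imwrite("pics/a1.png",cv2.resize(c["frame"][100:240,230:420,::-1],None,fx=4,fy=4))
E
```

```text
t=3.10 p [481.   -3.4 185.6] rot [-179.8   -0.   137.9] q [ -0.  -5.  -6.  89.  -0. -48.] open 0.0211 F [ 0.2  0.4 -1.2]
-> [433.0, 311.0, 120.0, 163.0] shift [9.86 8.05 2.61] turn -4.19 | rows needed 6.5 lin 2.9 rot
```

View pics/a1.png

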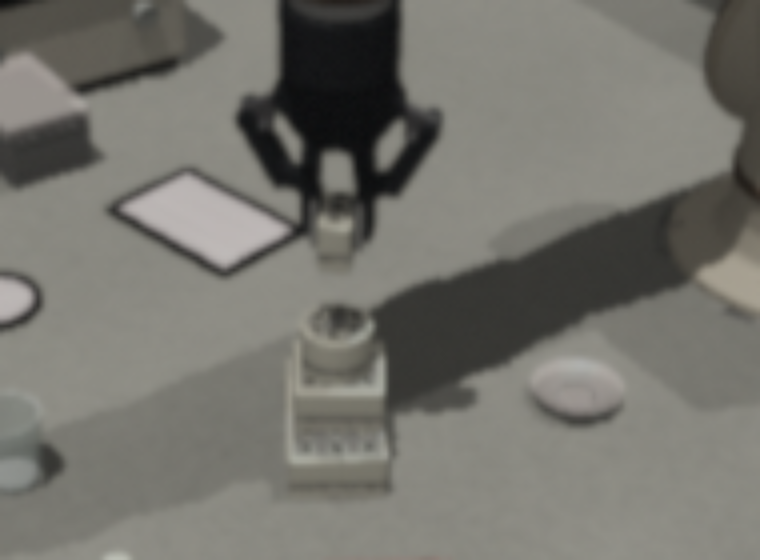

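The bar is lifted level at (335,230) and the rest of the stack is undisturbed. I'll carry it to the bar nest.

>>> arm_command([
  [[0.6,0.5,0.0],-0.3],
  [[1.7,1.4,0.0],-1],
  [[3.0,2.5,0.2],-1.7],
  [[4.4,3.6,0.6],-2.4],
  [[5.8,4.7,1.0],-3.1],
])

```text
time: 3.65
ee_pos: [0.4531, 0.1825, 0.1637]
tcp_rot: [-180.0, 0.2, 156.6]
wrist_force: [1.7, -0.1, -0.3]
opening: 0.0211
```

```bash
python3 go.py 433 311 80 163
```

```text
t=3.65 p [453.1 182.5 163.7] rot [-180.     0.2  156.6] q [ 22.  -4.  -8.  86.  -0. -45.] open 0.0211 F [ 1.7 -0.1 -0.3]
-> [433.0, 311.0, 80.0, 163.0] shift [2.79 4.4  3.34] turn -1.07 | rows needed 3.1 lin 0.7 rot
```

>>> arm_command([
  [[0.8,1.4,0.6],-0.4],
  [[1.6,2.7,1.3],-0.8],
  [[2.3,3.7,2.0],-1.07],
  [[2.65,4.2,2.7],-1.07],
  [[2.79,4.4,3.2],-1.07],
])

```text
time: 4.15
ee_pos: [0.4322, 0.3123, 0.0824]
tcp_rot: [-179.9, 0.1, 163.1]
wrist_force: [1.0, -0.9, -0.8]
opening: 0.0213
```

```bash
python3 go.py 433 311 40 163 433 311 25 163
```

```text
t=4.15 p [432.2 312.3  82.4] rot [-1.799e+02  1.000e-01  1.631e+02] q [ 36.   3. -10.  77.  -0. -37.] open 0.0213 F [ 1.  -0.9 -0.8]
-> [433.0, 311.0, 40.0, 163.0] shift [-0.04 -0.04  1.69] turn 0.02 | rows needed 0.8 lin 0.0 rot
-> [433.0, 311.0, 25.0, 163.0] shift [-0.04 -0.04  2.29] turn 0.02 | rows needed 1.1 lin 0.0 rot
```

>>> arm_command([
  [[-0.04,-0.04,0.5],0],
  [[-0.04,-0.04,1.0],0],
  [[-0.04,-0.04,1.5],0],
  [[-0.04,-0.04,1.9],0],
  [[-0.04,-0.04,2.1],0],
])

```text
time: 4.65
ee_pos: [0.4329, 0.3103, 0.0288]
tcp_rot: [-179.9, 0.1, 163.1]
wrist_force: [-0.5, -0.7, -1.0]
opening: 0.0215
```

>>> arm_command([
  [[0,0,0.1],0],
  [[0,0,0.14],0],
  [[0,0,0.18],0],
  [[0,0,0.18],0],
])

```text
time: 5.05
ee_pos: [0.4332, 0.3104, 0.0251]
tcp_rot: [-179.9, 0.1, 163.1]
wrist_force: [-1.4, -2.0, 4.1]
opening: 0.0212
```

```bash
python3 go.py 433 311 25 163
python3 - <<'E'
from workcell import camera
import cv2
c=camera("scene");cv2.imwrite("pics/a2.png",cv2.resize(c["frame"][200:330,330:520,::-1],None,fx=4,fy=4))
E
```

```text
t=5.05 p [433.2 310.4  25.1] rot [-1.799e+02  1.000e-01  1.631e+02] q [ 36.   4. -15.  71.  -0. -37.] open 0.0212 F [-1.4 -2.   4.1]
-> [433.0, 311.0, 25.0, 163.0] shift [0.01 0.02 0.  ] turn 0.01 | rows needed 0.0 lin 0.0 rot
```

View pics/a2.png

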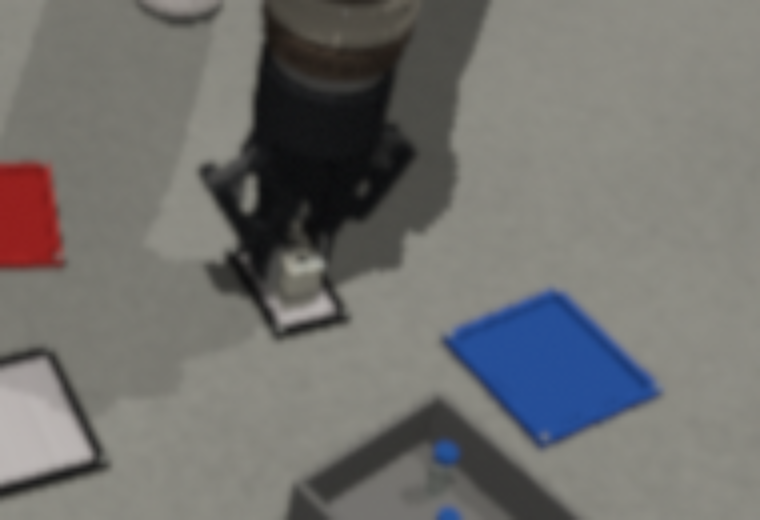

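The bar sits inside its rim near (298,275), with about 4 N of contact. I'll release it and lift.

>>> arm_command([
  [[0,0,0],0],
  [[0,0,0],0],
  [[0,0,0],0],
  [[0,0,-0.3],0],
  [[0,0,-1.0],0],
], claw=0)

```text
time: 5.6
ee_pos: [0.4323, 0.3099, 0.0494]
tcp_rot: [-179.8, 0.0, 163.1]
wrist_force: [-0.9, 0.4, 0.3]
opening: 0.0428
```

>>> arm_command([
  [[0,0,-1.0],0],
  [[0,0,-2.5],0],
  [[0,0,-4],0.3],
  [[0,0,-4.8],0.6],
  [[0,0,-4.8],1],
], claw=-1)

```text
time: 6.1
ee_pos: [0.4335, 0.3111, 0.1737]
tcp_rot: [179.9, 0.2, 157.0]
wrist_force: [-0.0, 0.0, -0.6]
opening: 0.0851
```

```bash
python3 go.py 481 -6 170 146
python3 - <<'E'
from workcell import camera
from h import *
T=camera("top");P=cloud(T);z=P[...,2]
cv2.imwrite("pics/a3.png",cv2.resize(T["frame"][170:270,180:400,::-1],None,fx=3.5,fy=3.5))
m=(z>.102)&(z<.114);w=np.zeros_like(m); w[180:255,300:385]=1
q=P[m&w];print("round",len(q),rect(q),cv2.minEnclosingCircle((q[:,:2]*1000).astype(np.float32)))
m=(z>.03)&(z<.05)&(np.hypot(P[...,0]-.433,P[...,1]-.311)<.04);q=P[m];print("bar",len(q),np.median(q[:,2]),rect(q) if len(q) else "")
E
```

```text
t=6.10 p [433.5 311.1 173.7] rot [179.9   0.2 157. ] q [ 36.   2.  -1.  87.  -0. -31.] open 0.0851 F [-0.   0.  -0.6]
-> [481.0, -6.0, 170.0, 146.0] shift [ -6.7  -10.93   0.15] turn 1.83 | rows needed 6.4 lin 1.3 rot
round 359 c=(483.3,-5.8) short=47.1 long=47.9 short-axis ang=43.5 ((483.1963195800781, -5.723598957061768), 24.65636444091797)
bar 179 0.041102896310984606 c=(435.4,308.0) short=22.1 long=46.1 short-axis ang=-17.2
```

View pics/a3.png

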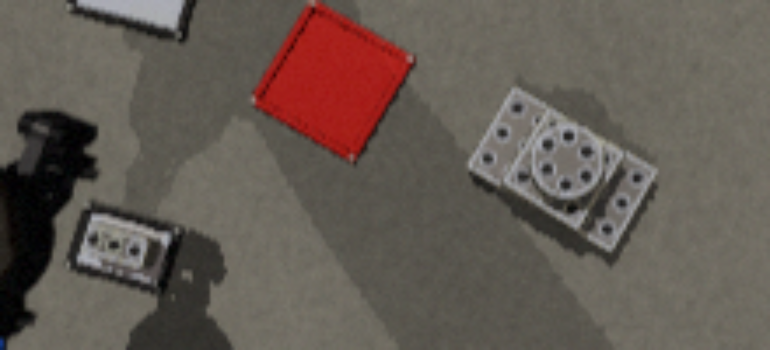

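The bar reads 4 mm from its nest centre, top at 40 mm, in the recess. Next is the round tray.

>>> arm_command([
  [[-0.8,-1.3,0],0.3],
  [[-1.8,-2.9,0],0.6],
  [[-2.9,-4.7,0],1.0],
  [[-4.0,-6.5,0],1.4],
  [[-5.0,-8.2,0.1],1.83],
])

```text
time: 6.65
ee_pos: [0.4666, 0.0762, 0.1702]
tcp_rot: [179.9, 0.2, 145.9]
wrist_force: [1.2, 0.4, -0.1]
opening: 0.0857
```

```bash
python3 go.py 483 -6 160 146
```

```text
t=6.65 p [466.6  76.2 170.2] rot [179.9   0.2 145.9] q [  9.  -7.  -9.  87.  -0. -47.] open 0.0857 F [ 1.2  0.4 -0.1]
-> [483.0, -6.0, 160.0, 146.0] shift [-2.39 -2.35  0.41] turn -0.02 | rows needed 1.7 lin 0.0 rot
```

>>> arm_command([
  [[-0.9,-0.9,0],0],
  [[-1.7,-1.7,0.1],0],
  [[-2.2,-2.2,0.3],0],
  [[-2.39,-2.35,0.41],0],
  [[-2.39,-2.35,0.41],0],
])

```text
time: 7.15
ee_pos: [0.4829, -0.0063, 0.1596]
tcp_rot: [180.0, 0.1, 145.8]
wrist_force: [-0.8, 0.8, -0.7]
opening: 0.0854
```

```bash
python3 go.py 483 -6 90 146
```

```text
t=7.15 p [482.9  -6.3 159.6] rot [1.800e+02 1.000e-01 1.458e+02] q [ -1.  -5.  -9.  86.  -0. -57.] open 0.0854 F [-0.8  0.8 -0.7]
-> [483.0, -6.0, 90.0, 146.0] shift [0.01 0.01 2.78] turn -0.03 | rows needed 1.4 lin 0.0 rot
```

>>> arm_command([
  [[0,0,0.6],0],
  [[0,0,1.3],0],
  [[0,0,2.0],0],
  [[0,0,2.6],0],
  [[0,0,2.78],0],
])

```text
time: 7.65
ee_pos: [0.482, -0.0056, 0.0878]
tcp_rot: [-179.9, -0.0, 145.9]
wrist_force: [-0.6, 0.1, 0.0]
opening: 0.0852
```

>>> arm_command([
  [[0,0,0],0],
  [[0,0,0],0],
  [[0,0,0],0],
  [[0,0,0],0],
  [[0,0,0],0],
], claw=1, force=40)

```text
time: 8.15
ee_pos: [0.4825, -0.0056, 0.0887]
tcp_rot: [-180.0, 0.1, 145.9]
wrist_force: [0.2, 0.6, 5.0]
opening: 0.049
```

>>> arm_command([
  [[0,0,0],0],
  [[0,0,-0.3],0],
  [[0,0,-0.8],0],
  [[0,0,-1.4],0],
  [[0,0,-2.0],0],
])

```text
time: 8.65
ee_pos: [0.4827, -0.0056, 0.1405]
tcp_rot: [180.0, 0.1, 145.9]
wrist_force: [0.1, -0.4, -0.2]
opening: 0.049
```

```bash
python3 go.py 612 -303 100 146;  python3 - <<'E'
from workcell import camera
from h import *
c=camera("scene");cv2.imwrite("pics/a4.png",cv2.resize(c["frame"][100:240,200:390,::-1],None,fx=4,fy=4))
T=camera("top");g=cv2.cvtColor(T["frame"],6)
roi=g[130:205,410:490]; 
for t in (90,120,150,180):
  cs=cv2.findContours((roi>t).astype(np.uint8),cv2.RETR_LIST,1)[0]
  for k in cs:
    A=cv2.contourArea(k)
    if 200<A<2500:
      q=cast(T,k[:,0]+[410,130],.004);e=cv2.minEnclosingCircle((q[:,:2]*1000).astype(np.float32));print(t,A,e)
E
```

```text
t=8.65 p [482.7  -5.6 140.5] rot [1.800e+02 1.000e-01 1.459e+02] q [ -1.  -5. -11.  84.  -0. -57.] open 0.0490 F [ 0.1 -0.4 -0.2]
-> [612.0, -303.0, 100.0, 146.0] shift [-10.95  -6.95   1.64] turn -0.02 | rows needed 6.5 lin 0.0 rot
90 419.0 ((611.69970703125, -301.9855651855469), 31.715816497802734)
90 628.0 ((654.94775390625, -377.03717041015625), 63.302391052246094)
90 1599.0 ((613.2028198242188, -248.55825805664062), 113.62577819824219)
120 384.0 ((611.367919921875, -301.78106689453125), 30.724550247192383)
120 424.5 ((584.9520263671875, -204.52081298828125), 70.69015502929688)
150 351.5 ((612.15283203125, -301.6361389160156), 29.515718460083008)
```

View pics/a4.png

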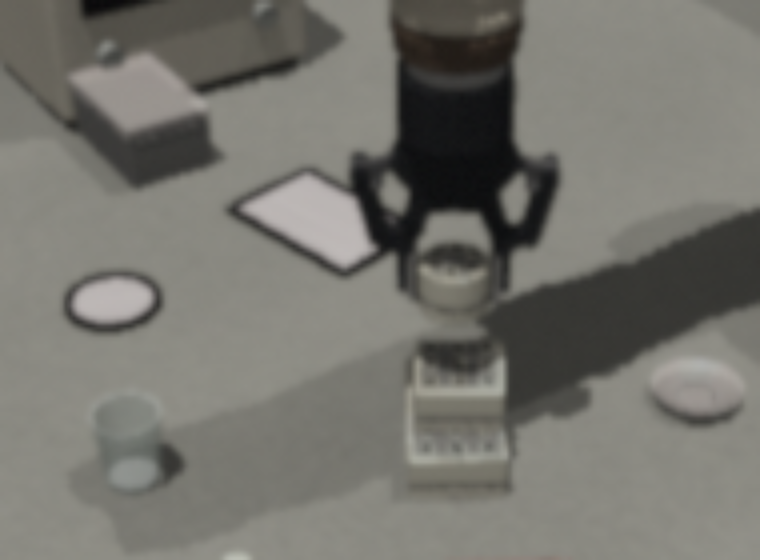

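The round tray is held level at (452,275) and the stack below is still aligned. I'll carry it to the round nest at about (612,-302).

>>> arm_command([
  [[-0.7,-0.45,0],0],
  [[-2.0,-1.3,0],0],
  [[-3.6,-2.3,0],0],
  [[-5.2,-3.3,0],0],
  [[-6.8,-4.3,0.1],0],
])

```text
time: 9.25
ee_pos: [0.5648, -0.1918, 0.1401]
tcp_rot: [179.9, 0.3, 145.9]
wrist_force: [0.6, 0.4, 0.2]
opening: 0.0487
```

```bash
python3 go.py 612 -302 80 146
```

```text
t=9.25 p [ 564.8 -191.8  140.1] rot [179.9   0.3 145.9] q [-19.  10.   5.  84.   0. -75.] open 0.0487 F [0.6 0.4 0.2]
-> [612.0, -302.0, 80.0, 146.0] shift [-4.02 -2.6   2.42] turn -0.02 | rows needed 2.7 lin 0.0 rot
```

>>> arm_command([
  [[-1.4,-0.9,0.5],0],
  [[-2.6,-1.7,1.1],0],
  [[-3.5,-2.25,1.7],0],
  [[-3.9,-2.5,2.2],0],
  [[-4.02,-2.6,2.42],0],
])

```text
time: 9.75
ee_pos: [0.6114, -0.3024, 0.0777]
tcp_rot: [179.9, 0.2, 145.8]
wrist_force: [-0.6, 0.6, -0.2]
opening: 0.049
```

```bash
python3 go.py 612 -302 25 146
```

```text
t=9.75 p [ 611.4 -302.4   77.7] rot [179.9   0.2 145.8] q [-26.  23.  13.  80.   0. -82.] open 0.0490 F [-0.6  0.6 -0.2]
-> [612.0, -302.0, 25.0, 146.0] shift [-0.    0.02  2.11] turn -0.03 | rows needed 1.1 lin 0.0 rot
```

>>> arm_command([
  [[0,0,0.5],0],
  [[0,0,1.0],0],
  [[0,0,1.5],0],
  [[0,0,1.9],0],
  [[0,0,2.1],0],
])

```text
time: 10.25
ee_pos: [0.6112, -0.3017, 0.0239]
tcp_rot: [179.9, 0.1, 145.9]
wrist_force: [-1.0, -0.0, -1.0]
opening: 0.0489
```

>>> arm_command([
  [[0,0,0.06],0],
  [[0,0,0.1],0],
  [[0,0,0.14],0],
  [[0,0,0.14],0],
])

```text
time: 10.65
ee_pos: [0.6114, -0.3018, 0.0209]
tcp_rot: [179.9, 0.1, 145.9]
wrist_force: [0.4, 0.2, -0.4]
opening: 0.0491
```

>>> arm_command([
  [[0,0,0.02],0],
  [[0,0,0.04],0],
  [[0,0,0.05],0],
  [[0,0,0.05],0],
])

```text
time: 11.05
ee_pos: [0.6116, -0.3019, 0.0208]
tcp_rot: [179.9, 0.2, 145.9]
wrist_force: [-3.6, 1.7, 7.6]
opening: 0.0488
```

```bash
python3 go.py
python3 - <<'E'
from workcell import camera
import cv2
c=camera("scene");cv2.imwrite("pics/a5.png",cv2.resize(c["frame"][90:220,150:340,::-1],None,fx=4,fy=4))
E
```

```text
t=11.05 p [ 611.6 -301.9   20.8] rot [179.9   0.2 145.9] q [-26.  24.   8.  74.   0. -82.] open 0.0488 F [-3.6  1.7  7.6]
```

View pics/a5.png

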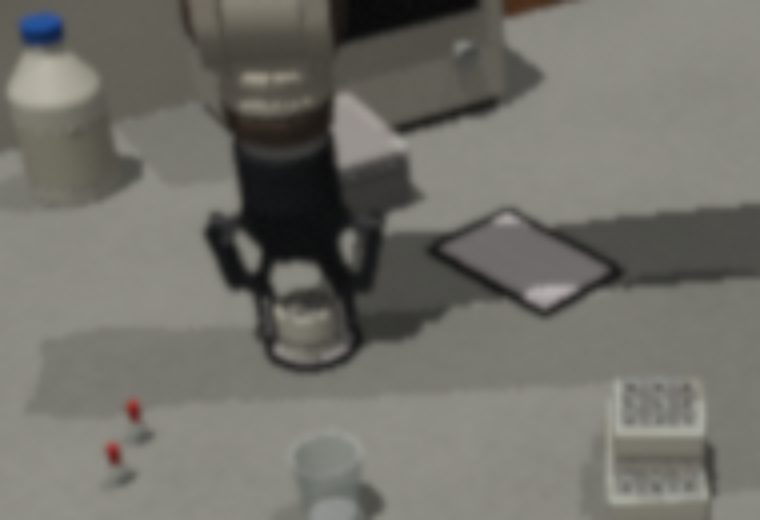

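The round tray is in its nest at (310,330) and contact registers. I'll release it and go up.

>>> arm_command([
  [[0,0,0],0],
  [[0,0,0],0],
  [[0,0,0],0],
  [[0,0,-0.3],0],
  [[0,0,-1.0],0],
], claw=-0.6)

```text
time: 11.6
ee_pos: [0.6106, -0.3015, 0.0446]
tcp_rot: [179.9, 0.0, 145.9]
wrist_force: [0.7, -0.1, -0.1]
opening: 0.0684
```

>>> arm_command([
  [[0,0,-1.0],0],
  [[0,0,-2.0],0],
  [[0,0,-3.0],0],
  [[0,0,-3.5],0],
  [[0,0,-3.5],0],
], claw=-1)

```text
time: 12.1
ee_pos: [0.6113, -0.302, 0.1345]
tcp_rot: [179.9, 0.2, 145.9]
wrist_force: [0.5, -0.5, -0.1]
opening: 0.0855
```

```bash
python3 go.py 482 -5 130 146
python3 - <<'E'
from workcell import camera
from h import *
T=camera("top");P=cloud(T);z=P[...,2]
cv2.imwrite("pics/a6.png",cv2.resize(T["frame"][120:270,300:520,::-1],None,fx=3.5,fy=3.5))
w=np.zeros_like(z,bool); w[180:255,300:385]=1
for n,lo in (("square",.066),("long",.03)):
  q=P[(z>lo)&(z<lo+.012)&w];print(n,len(q),np.median(q[:,2]),rect(q))
m=(z>.03)&(z<.05)&(np.hypot(P[...,0]-.612,P[...,1]+.302)<.04);q=P[m];print("round",len(q),np.median(q[:,2]),cv2.minEnclosingCircle((q[:,:2]*1000).astype(np.float32)))
E
```

```text
t=12.10 p [ 611.3 -302.   134.5] rot [179.9   0.2 145.9] q [-26.  22.  19.  86.   0. -82.] open 0.0855 F [ 0.5 -0.5 -0.1]
-> [482.0, -5.0, 130.0, 146.0] shift [10.95  6.93  0.15] turn -0.02 | rows needed 6.5 lin 0.0 rot
square 667 0.07328866882505601 c=(480.9,-5.3) short=61.8 long=62.0 short-axis ang=56.8
long 630 0.0370876889342444 c=(483.2,-6.9) short=68.1 long=120.0 short-axis ang=-31.8
round 269 0.041181353947531654 ((613.5918579101562, -302.6995544433594), 25.029268264770508)
```

View pics/a6.png

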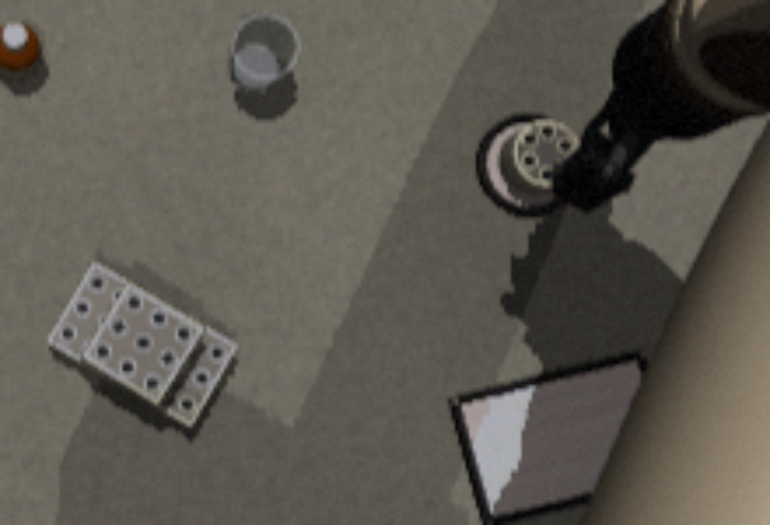

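The round tray is within about 2 mm of its nest centre. Square next.

>>> arm_command([
  [[1.2,0.75,0],0],
  [[2.9,1.85,0],0],
  [[4.7,3.0,0],0],
  [[6.5,4.1,0],0],
  [[8.0,5.05,0],-0.15],
])

```text
time: 12.65
ee_pos: [0.5147, -0.0845, 0.1305]
tcp_rot: [179.9, -0.1, 146.7]
wrist_force: [1.2, -0.3, 1.0]
opening: 0.0856
```

```bash
python3 go.py 481 -5.3 125 146.8
```

```text
t=12.65 p [514.7 -84.5 130.5] rot [ 1.799e+02 -1.000e-01  1.467e+02] q [ -9.   0.  -7.  83.   0. -66.] open 0.0856 F [ 1.2 -0.3  1. ]
-> [481.0, -5.3, 125.0, 146.8] shift [2.86 1.91 0.23] turn -0.01 | rows needed 1.7 lin 0.0 rot
```

>>> arm_command([
  [[1.2,0.8,0],0],
  [[2.1,1.4,0.1],0],
  [[2.7,1.8,0.2],0],
  [[2.86,1.91,0.23],0],
  [[2.86,1.91,0.23],0],
])

```text
time: 13.15
ee_pos: [0.4806, -0.0051, 0.1238]
tcp_rot: [180.0, -0.1, 146.8]
wrist_force: [1.3, 0.5, -0.2]
opening: 0.0856
```

```bash
python3 go.py 481 -5.3 52 146.8
```

```text
t=13.15 p [480.6  -5.1 123.8] rot [ 1.800e+02 -1.000e-01  1.468e+02] q [ -1.  -5. -13.  82.   0. -57.] open 0.0856 F [ 1.3  0.5 -0.2]
-> [481.0, -5.3, 52.0, 146.8] shift [-0.03  0.    2.87] turn 0.00 | rows needed 1.4 lin 0.0 rot
```

>>> arm_command([
  [[0,0,0.6],0],
  [[0,0,1.3],0],
  [[0,0,2.0],0],
  [[0,0,2.6],0],
  [[0,0,2.8],0],
])

```text
time: 13.65
ee_pos: [0.4795, -0.0056, 0.0512]
tcp_rot: [-179.9, -0.3, 146.8]
wrist_force: [-0.6, -0.8, 0.0]
opening: 0.0851
```

>>> arm_command([
  [[0,0,0],0],
  [[0,0,0],0],
  [[0,0,0],0],
  [[0,0,0],0],
  [[0,0,0],0],
], claw=1, force=40)

```text
time: 14.15
ee_pos: [0.4797, -0.0056, 0.0515]
tcp_rot: [-179.9, -0.2, 146.8]
wrist_force: [0.9, -0.8, -1.2]
opening: 0.0612
```

>>> arm_command([
  [[0,0,0],0],
  [[0,0,-0.3],0],
  [[0,0,-0.8],0],
  [[0,0,-1.5],0],
  [[0,0,-2.2],0],
])

```text
time: 14.65
ee_pos: [0.48, -0.0056, 0.1083]
tcp_rot: [-179.9, -0.2, 146.8]
wrist_force: [0.1, 0.4, 0.0]
opening: 0.061
```

```bash
python3 go.py 641 302 100 164;  python3 - <<'E'
from workcell import camera
from h import *
c=camera("scene");cv2.imwrite("pics/a7.png",cv2.resize(c["frame"][120:330,200:420,::-1],None,fx=3.5,fy=2.8))
E
```

```text
t=14.65 p [480.   -5.6 108.3] rot [-179.9   -0.2  146.8] q [ -1.  -5. -15.  80.   0. -57.] open 0.0610 F [0.1 0.4 0. ]
-> [641.0, 302.0, 100.0, 164.0] shift [ 1.36 13.82  0.32] turn -2.87 | rows needed 6.9 lin 2.0 rot
```

View pics/a7.png

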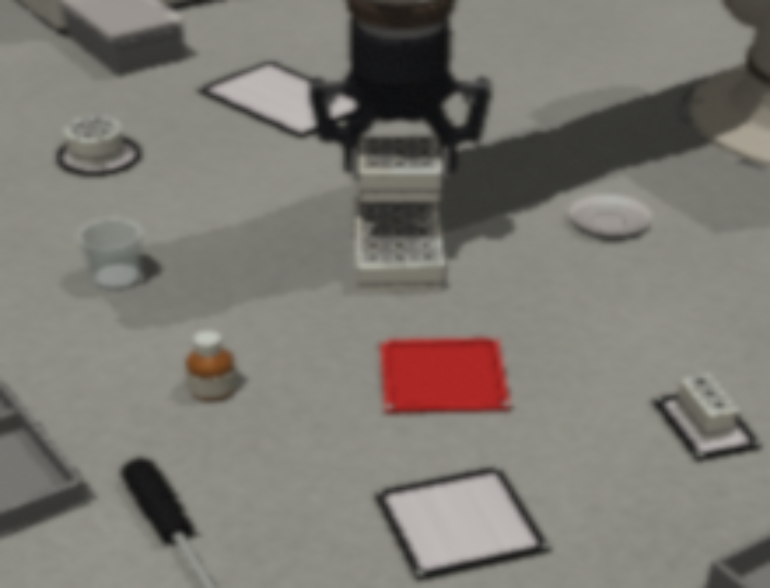

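The square tray is lifted level at (400,165) and the long tray stayed put. I'll carry it to the square nest.

>>> arm_command([
  [[0.08,0.9,0],-0.3],
  [[0.25,2.5,0],-0.8],
  [[0.43,4.4,0],-1.4],
  [[0.62,6.3,0],-2.0],
  [[0.8,8.2,0],-2.5],
])

```text
time: 15.2
ee_pos: [0.5778, 0.1786, 0.1122]
tcp_rot: [179.9, 0.1, 161.9]
wrist_force: [1.1, -0.6, -0.8]
opening: 0.0616
```

```bash
python3 go.py 641 302 80 164
```

```text
t=15.20 p [577.8 178.6 112.2] rot [1.799e+02 1.000e-01 1.619e+02] q [ 17.  12.   3.  81.   0. -55.] open 0.0616 F [ 1.1 -0.6 -0.8]
-> [641.0, 302.0, 80.0, 164.0] shift [-0.87  5.47  1.3 ] turn -0.35 | rows needed 2.8 lin 0.2 rot
```

>>> arm_command([
  [[-0.3,1.8,0.1],-0.1],
  [[-0.55,3.4,0.4],-0.25],
  [[-0.75,4.7,0.8],-0.35],
  [[-0.85,5.3,1.1],-0.35],
  [[-0.87,5.47,1.25],-0.35],
])

```text
time: 15.7
ee_pos: [0.641, 0.3035, 0.0798]
tcp_rot: [179.9, -0.0, 164.1]
wrist_force: [-0.3, -1.3, -0.2]
opening: 0.0612
```

```bash
python3 go.py 641 302 24 164
```

```text
t=15.70 p [641.  303.5  79.8] rot [179.9  -0.  164.1] q [ 25.  27.  19.  82.   0. -49.] open 0.0612 F [-0.3 -1.3 -0.2]
-> [641.0, 302.0, 24.0, 164.0] shift [-0.02 -0.06  2.23] turn 0.01 | rows needed 1.1 lin 0.0 rot
```

>>> arm_command([
  [[0,-0.05,0.5],0],
  [[0,-0.05,1.0],0],
  [[0,-0.05,1.6],0],
  [[0,-0.05,2.0],0],
  [[0,-0.05,2.2],0],
])

```text
time: 16.2
ee_pos: [0.64, 0.3015, 0.0232]
tcp_rot: [-180.0, -0.1, 164.1]
wrist_force: [0.6, 0.6, -1.8]
opening: 0.0616
```

>>> arm_command([
  [[0,0,0.06],0],
  [[0,0,0.1],0],
  [[0,0,0.14],0],
  [[0,0,0.14],0],
])

```text
time: 16.6
ee_pos: [0.6402, 0.3016, 0.0202]
tcp_rot: [180.0, -0.0, 164.1]
wrist_force: [0.3, 0.4, -0.2]
opening: 0.0613
```

>>> arm_command([
  [[0,0,0.02],0],
  [[0,0,0.04],0],
  [[0,0,0.05],0],
  [[0,0,0.05],0],
])

```text
time: 17.0
ee_pos: [0.6404, 0.3017, 0.0194]
tcp_rot: [179.9, -0.0, 164.1]
wrist_force: [-0.8, 0.3, 1.3]
opening: 0.0619
```

```bash
python3 go.py
python3 - <<'E'
from workcell import camera
import cv2
c=camera("scene");cv2.imwrite("pics/a8.png",cv2.resize(c["frame"][220:350,240:430,::-1],None,fx=4,fy=4))
E
```

```text
t=17.00 p [640.4 301.7  19.4] rot [179.9  -0.  164.1] q [ 25.  28.  13.  76.   0. -49.] open 0.0619 F [-0.8  0.3  1.3]
```

View pics/a8.png

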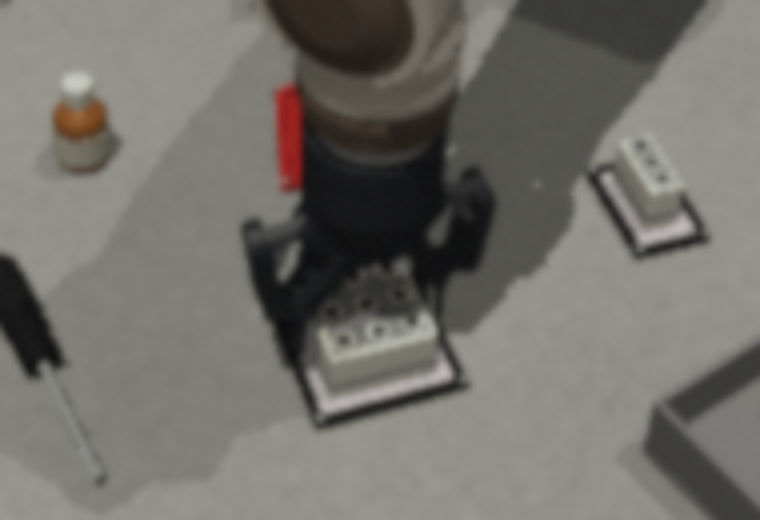

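The square tray is inside its rim at (380,340), just touching the floor. Release.

>>> arm_command([
  [[0,0,0],0],
  [[0,0,0],0],
  [[0,0,0],0],
  [[0,0,-0.3],0],
  [[0,0,-1.0],0],
], claw=-1)

```text
time: 17.55
ee_pos: [0.6395, 0.3013, 0.0432]
tcp_rot: [-179.9, -0.2, 164.1]
wrist_force: [-0.8, -0.2, 0.2]
opening: 0.0853
```

>>> arm_command([
  [[0,0,-1.0],0],
  [[0,0,-2.0],0],
  [[0,0,-3.0],0],
  [[0,0,-3.5],0],
  [[0,0,-3.5],0],
])

```text
time: 18.05
ee_pos: [0.6406, 0.3017, 0.1332]
tcp_rot: [179.9, 0.0, 164.1]
wrist_force: [0.4, -0.5, -0.2]
opening: 0.0855
```

```bash
python3 go.py 483 -7 110 148.2
python3 - <<'E'
from workcell import camera
from h import *
T=camera("top");P=cloud(T);z=P[...,2]
cv2.imwrite("pics/a9.png",cv2.resize(T["frame"][120:270,170:390,::-1],None,fx=3.5,fy=3.5))
w=np.zeros_like(z,bool); w[180:255,300:385]=1
q=P[(z>.03)&(z<.042)&w];print("long",len(q),np.median(q[:,2]),rect(q))
m=(z>.03)&(z<.05)&(np.hypot(P[...,0]-.641,P[...,1]-.302)<.05);q=P[m];print("sq",len(q),np.median(q[:,2]),rect(q))
E
```

```text
t=18.05 p [640.6 301.7 133.2] rot [179.9   0.  164.1] q [ 25.  27.  24.  88.   0. -49.] open 0.0855 F [ 0.4 -0.5 -0.2]
-> [483.0, -7.0, 110.0, 148.2] shift [  2.67 -13.61   0.91] turn 2.64 | rows needed 6.9 lin 1.8 rot
long 1310 0.03733661909204171 c=(483.1,-6.8) short=68.3 long=120.1 short-axis ang=-31.8
sq 525 0.04110458714412564 c=(643.0,301.2) short=62.1 long=63.2 short-axis ang=-16.3
```

View pics/a9.png

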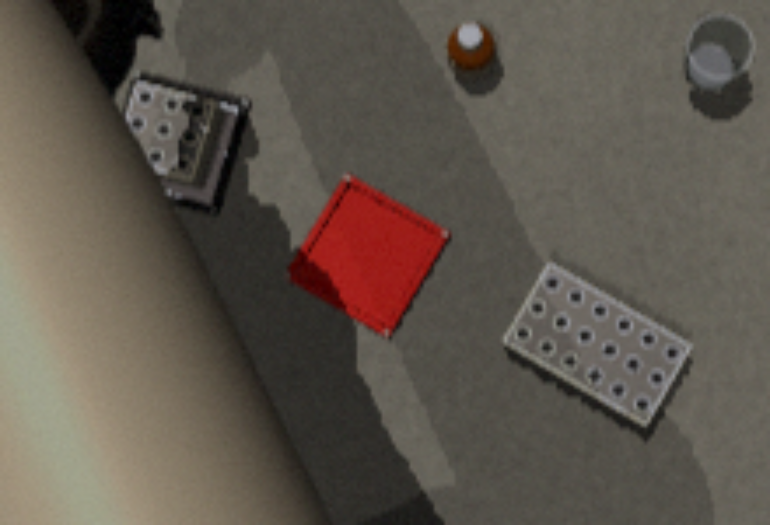

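The square tray is within about 3 mm. Now the long tray at (483,-7), short axis -31.8°.

>>> arm_command([
  [[0.2,-1.0,0],0.3],
  [[0.6,-2.9,0],0.8],
  [[0.95,-4.8,0],1.4],
  [[1.3,-6.7,0],2.0],
  [[1.7,-8.5,0],2.64],
])

```text
time: 18.6
ee_pos: [0.539, 0.1071, 0.1293]
tcp_rot: [-179.9, -0.2, 148.1]
wrist_force: [0.2, -0.8, 1.6]
opening: 0.0854
```

```bash
python3 go.py 483 -7 110 148.2
```

```text
t=18.60 p [539.  107.1 129.3] rot [-179.9   -0.2  148.1] q [ 11.   4.  -3.  83.   0. -47.] open 0.0854 F [ 0.2 -0.8  1.6]
-> [483.0, -7.0, 110.0, 148.2] shift [-0.52 -5.06  0.78] turn -0.02 | rows needed 2.6 lin 0.0 rot
```

>>> arm_command([
  [[-0.2,-1.7,0.1],0],
  [[-0.35,-3.2,0.3],0],
  [[-0.45,-4.4,0.6],0],
  [[-0.52,-5.0,0.78],0],
  [[-0.52,-5.06,0.78],0],
])

```text
time: 19.1
ee_pos: [0.4819, -0.0082, 0.1085]
tcp_rot: [-179.8, -0.3, 148.0]
wrist_force: [-0.5, -0.2, -0.2]
opening: 0.0856
```

```bash
python3 go.py 483 -7 17 148.2
```

```text
t=19.10 p [481.9  -8.2 108.5] rot [-179.8   -0.3  148. ] q [ -1.  -4. -14.  81.  -0. -59.] open 0.0856 F [-0.5 -0.2 -0.2]
-> [483.0, -7.0, 17.0, 148.2] shift [-0.03  0.08  3.66] turn -0.04 | rows needed 1.8 lin 0.0 rot
```

>>> arm_command([
  [[-0.02,0.05,0.8],0],
  [[-0.02,0.05,1.7],0],
  [[-0.02,0.05,2.6],0],
  [[-0.02,0.06,3.3],0],
  [[-0.02,0.06,3.6],0],
])

```text
time: 19.6
ee_pos: [0.4819, -0.0062, 0.0164]
tcp_rot: [-179.7, -0.4, 148.0]
wrist_force: [1.1, -1.0, -0.3]
opening: 0.0855
```

>>> arm_command([
  [[0,0,0],0],
  [[0,0,0],0],
  [[0,0,0],0],
  [[0,0,0],0],
  [[0,0,0],0],
], claw=1, force=60)

```text
time: 20.1
ee_pos: [0.4822, -0.0062, 0.0167]
tcp_rot: [-179.7, -0.4, 148.0]
wrist_force: [-1.1, -0.4, -2.0]
opening: 0.0669
```

>>> arm_command([
  [[0,0,0],0],
  [[0,0,-0.3],0],
  [[0,0,-0.8],0],
  [[0,0,-1.5],0],
  [[0,0,-2.2],0],
])

```text
time: 20.6
ee_pos: [0.4828, -0.0062, 0.0734]
tcp_rot: [-179.8, -0.4, 148.0]
wrist_force: [0.9, -0.0, -2.5]
opening: 0.067
```

```bash
python3 go.py 408.7 -314.5 85 192.4;  python3 - <<'E'
from workcell import camera
from h import *
c=camera("scene");cv2.imwrite("pics/b1.png",cv2.resize(c["frame"][110:260,220:420,::-1],None,fx=3.5,fy=3.5))
T=camera("top");g=cv2.cvtColor(T["frame"],6)
E
```

```text
t=20.60 p [482.8  -6.2  73.4] rot [-179.8   -0.4  148. ] q [ -1.  -4. -17.  77.  -0. -59.] open 0.0670 F [ 0.9 -0.  -2.5]
-> [408.7, -314.5, 85.0, 192.4] shift [ -4.02 -12.03  -0.44] turn -7.40 | rows needed 6.3 lin 5.2 rot
```

View pics/b1.png

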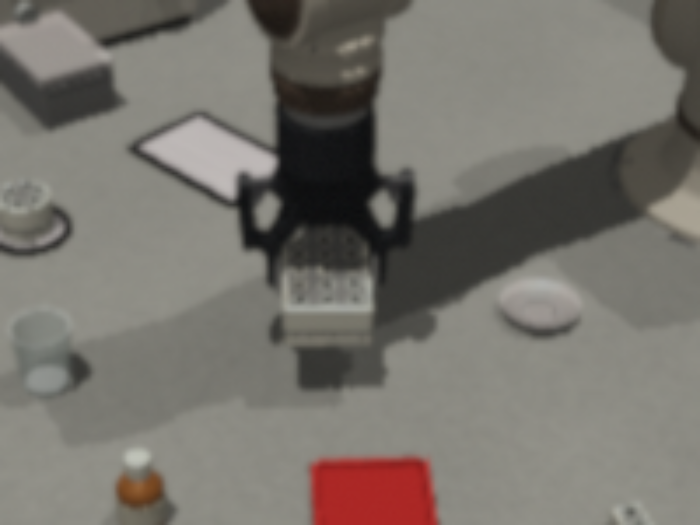

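The long tray is held level at (328,290). I'll carry it to the long nest.

>>> arm_command([
  [[-0.25,-0.8,-0.1],-0.5],
  [[-0.8,-2.3,-0.3],-1.5],
  [[-1.35,-4.0,-0.4],-2.6],
  [[-1.9,-5.7,-0.44],-3.7],
  [[-2.45,-7.3,-0.44],-4.8],
])

```text
time: 21.2
ee_pos: [0.4389, -0.1951, 0.0864]
tcp_rot: [-180.0, -0.2, 177.1]
wrist_force: [1.6, -1.2, -1.0]
opening: 0.0671
```

```bash
python3 go.py 408.7 -314 75 192.4
```

```text
t=21.20 p [ 438.9 -195.1   86.4] rot [-180.    -0.2  177.1] q [ -24.   -5.  -17.   78.   -0. -111.] open 0.0671 F [ 1.6 -1.2 -1. ]
-> [408.7, -314.0, 75.0, 192.4] shift [ 0.96 -4.81  0.46] turn -2.55 | rows needed 2.5 lin 1.8 rot
```

>>> arm_command([
  [[0.3,-1.5,0],-0.9],
  [[0.6,-2.9,0.1],-1.7],
  [[0.8,-4.1,0.25],-2.3],
  [[0.93,-4.7,0.4],-2.55],
  [[0.96,-4.81,0.46],-2.55],
])

```text
time: 21.7
ee_pos: [0.408, -0.3153, 0.0742]
tcp_rot: [180.0, -0.2, -167.7]
wrist_force: [-0.1, 0.8, -1.1]
opening: 0.0671
```

```bash
python3 go.py 408.7 -314 24 192.4
```

```text
t=21.70 p [ 408.  -315.3   74.2] rot [ 180.    -0.2 -167.7] q [ -38.    1.  -13.   77.   -0. -140.] open 0.0671 F [-0.1  0.8 -1.1]
-> [408.7, -314.0, 24.0, 192.4] shift [-0.05  0.04  2.01] turn -0.02 | rows needed 1.0 lin 0.0 rot
```

>>> arm_command([
  [[-0.04,0.04,0.5],0],
  [[-0.04,0.04,1.0],0],
  [[-0.04,0.04,1.5],0],
  [[-0.04,0.04,1.85],0],
  [[-0.04,0.04,2.0],0],
])

```text
time: 22.2
ee_pos: [0.4082, -0.3132, 0.0227]
tcp_rot: [179.9, -0.3, -167.7]
wrist_force: [-1.1, -0.4, -2.4]
opening: 0.0667
```

>>> arm_command([
  [[0,0,0.05],0],
  [[0,0,0.08],0],
  [[0,0,0.1],0],
  [[0,0,0.1],0],
])

```text
time: 22.6
ee_pos: [0.4084, -0.3134, 0.0208]
tcp_rot: [179.9, -0.3, -167.7]
wrist_force: [-0.1, 1.0, 0.1]
opening: 0.0669
```

```bash
python3 go.py 408.7 -314 20.7 192.4
python3 - <<'E'
from workcell import camera
import cv2
c=camera("scene");cv2.imwrite("pics/b2.png",cv2.resize(c["frame"][70:200,190:380,::-1],None,fx=4,fy=4))
E
```

```text
t=22.60 p [ 408.4 -313.4   20.8] rot [ 179.9   -0.3 -167.7] q [ -37.    2.  -18.   71.   -0. -140.] open 0.0669 F [-0.1  1.   0.1]
-> [408.7, -314.0, 20.7, 192.4] shift [-0.   -0.03  0.  ] turn -0.01 | rows needed 0.0 lin 0.0 rot
```

View pics/b2.png

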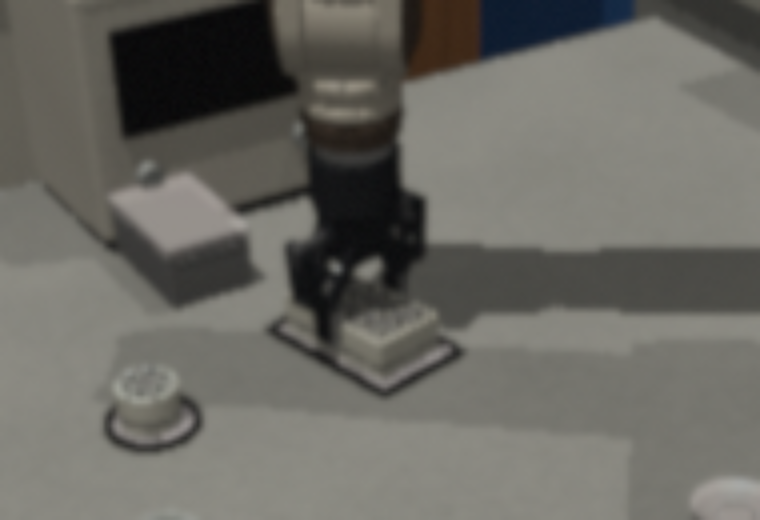

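The long tray is in its nest at (370,330). Down another 0.7 mm for contact.

>>> arm_command([
  [[0,0,0.01],0],
  [[0,0,0.02],0],
  [[0,0,0.03],0],
  [[0,0,0.03],0],
])

```text
time: 23.05
ee_pos: [0.4086, -0.3135, 0.0205]
tcp_rot: [179.9, -0.2, -167.7]
wrist_force: [-1.8, 2.4, 5.1]
opening: 0.0669
```

>>> arm_command([
  [[0,0,0],0],
  [[0,0,0],0],
  [[0,0,0],0],
  [[0,0,-0.3],0],
  [[0,0,-1.0],0],
], claw=-1)

```text
time: 23.55
ee_pos: [0.4079, -0.3129, 0.0448]
tcp_rot: [179.8, -0.3, -167.7]
wrist_force: [0.8, -0.6, 0.4]
opening: 0.0851
```

>>> arm_command([
  [[0,0,-1.2],0],
  [[0,0,-2.8],0],
  [[0,0,-4.5],0],
  [[0,0,-6],0],
  [[0,0,-6],0],
])

```text
time: 24.05
ee_pos: [0.4103, -0.3143, 0.2009]
tcp_rot: [-179.8, -0.0, -167.7]
wrist_force: [0.0, -0.7, -0.5]
opening: 0.0851
```

```bash
python3 go.py 300 -50 220 165
```

```text
t=24.05 p [ 410.3 -314.3  200.9] rot [-179.8   -0.  -167.7] q [ -37.   -0.   -0.   90.   -0. -140.] open 0.0851 F [ 0.  -0.7 -0.5]
-> [300.0, -50.0, 220.0, 165.0] shift [ 2.05 11.27 -0.8 ] turn 4.55 | rows needed 5.7 lin 3.2 rot
```

>>> arm_command([
  [[0.3,1.5,-0.2],0.5],
  [[0.6,3.2,-0.4],1.2],
  [[0.9,4.9,-0.6],2],
  [[1.2,6.5,-0.8],2.5],
  [[1.5,8.0,-0.8],3],
])

```text
time: 24.55
ee_pos: [0.3301, -0.1256, 0.2207]
tcp_rot: [-179.8, 0.1, 174.2]
wrist_force: [0.7, 1.2, -0.2]
opening: 0.0853
```

>>> arm_command([
  [[0,0,0],0],
  [[0,0,0],0],
  [[0,0,0],0],
])

```text
time: 24.85
ee_pos: [0.3304, -0.1261, 0.2206]
tcp_rot: [-179.8, 0.1, 174.2]
wrist_force: [-0.6, 0.0, 0.0]
opening: 0.0853
```

```bash
python3 go.py
python3 - <<'E'
from workcell import camera
from h import *
T=camera("top");P=cloud(T);z=P[...,2]
cv2.imwrite("pics/b3.png",T["frame"][:,:,::-1]); c=camera("scene");cv2.imwrite("pics/b4.png",c["frame"][:,:,::-1])
for n,(x,y,r) in dict(long=(.4087,-.3145,.09),square=(.641,.302,.055),round=(.612,-.302,.04),bar=(.433,.311,.04),bottle=(.7,.078,.03),beaker=(.692,-.1,.035)).items():
  m=(np.hypot(P[...,0]-x,P[...,1]-y)<r)&(z>(.03 if n[0]!='b' or n=='bar' else .012));q=P[m]
  top=q[q[:,2]>q[:,2].max()-.004];A=np.c_[top[:,:2],np.ones(len(top))];k=np.linalg.lstsq(A,top[:,2],rcond=None)[0]
  print(n,len(q),rect(q),"z %.4f tilt %.3f"%(np.median(top[:,2]),np.hypot(*k[:2])))
E
```

```text
t=24.85 p [ 330.4 -126.1  220.6] rot [-1.798e+02  1.000e-01  1.742e+02] q [ -21.  -22.  -16.   96.   -0. -105.] open 0.0853 F [-0.6  0.   0. ]
long 1378 c=(412.1,-315.2) short=68.0 long=121.5 short-axis ang=12.4 z 0.0443 tilt 0.006
square 619 c=(643.0,301.2) short=62.6 long=63.1 short-axis ang=-15.9 z 0.0438 tilt 0.004
round 321 c=(613.6,-302.1) short=48.6 long=48.8 short-axis ang=75.1 z 0.0443 tilt 0.031
bar 178 c=(435.5,308.2) short=21.9 long=46.6 short-axis ang=-16.5 z 0.0423 tilt 0.036
bottle 186 c=(700.7,78.3) short=33.5 long=33.7 short-axis ang=-4.8 z 0.0661 tilt 0.025
beaker 257 c=(691.3,-99.7) short=47.6 long=48.4 short-axis ang=-24.4 z 0.0606 tilt 0.013
```

View pics/b3.png

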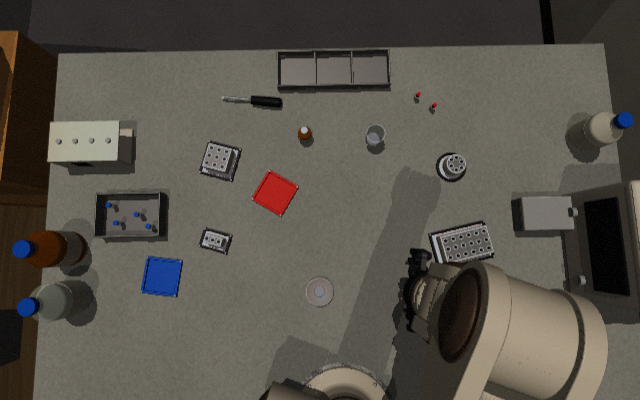

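View pics/b4.png

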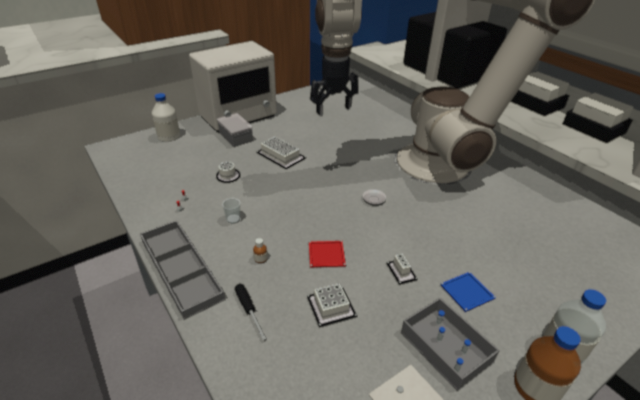

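All four trays sit inside their rims, and the bottle and beaker have not moved. The z and tilt figures above come from only the noisiest top pixels, so I'll redo them with a full-top fit.

Run:
```python
from workcell import camera
from h import *
Ps=[cloud(camera("top")) for _ in range(6)]; P=np.concatenate([p.reshape(-1,3) for p in Ps]);z=P[:,2]
for n,(x,y,r) in dict(long=(.412,-.315,.03),square=(.643,.301,.027),round=(.6136,-.302,.022),bar=(.4355,.308,.018)).items():
  q=P[(np.hypot(P[:,0]-x,P[:,1]-y)<r)&(z>.036)]
  k=np.linalg.lstsq(np.c_[q[:,:2]-[x,y],np.ones(len(q))],q[:,2],rcond=None)[0]
  print(n,len(q),"z %.4f tilt %.3f"%(np.median(q[:,2]),np.hypot(*k[:2])))
```

```text
long 2811 z 0.0415 tilt 0.006
square 2088 z 0.0414 tilt 0.001
round 1394 z 0.0416 tilt 0.009
bar 744 z 0.0411 tilt 0.003
```

```bash
python3 -c "
from workcell import job_done
print(job_done())"
```

```text
the job is handed in; nothing more can be done
None
```

I took the stack apart and set each tray in its own nest: bar, round, square, then long. No tray was dropped, and I handed the job in at about 25 s of the 106 s allowed.

| Tray | Distance from nest centre | Tray top height | Tilt |
|---|---|---|---|
| Bar | about 4 mm | 41.1 mm | 0.003 rad |
| Round | about 2 mm | 41.6 mm | 0.009 rad |
| Square | about 2–3 mm | 41.4 mm | 0.001 rad |
| Long | about 3–4 mm | 41.5 mm | 0.006 rad |

- **Height:** a seated tray's top should be at 40 mm. The depth camera read about 1 mm high on every tray before I moved it, so all four are consistent with resting on the nest floor.
- **Bottle and beaker:** both still stand where they were, within 1 mm, and the gripper is clear of everything.
- **A check that disagreed:** my first tilt fit gave about 0.03 rad for the round and bar trays, because it used only the noisiest top pixels. The table shows the second fit, over the whole top averaged across six pictures.

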